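# Refit a hot plate's control knob on its D-shaft and turn it off

### The job

The control knob has come off the hot plate. Put it back on its bare D-shaft: line its flat-sided bore up with the shaft's flat, press it down without forcing it until it snaps fully home, then turn it clockwise until you feel the off stop, where its nose points to the off mark, and let go without wrenching it. Leave the spice jar and the tin where they stand.

Things in the scene. Friction and masses are not known exactly. Their poses are not given: they have to be found in the camera images.
- knob_center (a point): The loose black knob, upright on the bench, bore down, 250 g, 42 mm tall: a flange 56 mm across, 4 mm thick, and on it a wing with two flat sides 30 mm apart to grip (facing +y and -y), from x = -22 to a pointed nose at x = +29 mm; a white line on top points to the nose. This point lies on its axis, half-way up (21 mm above the underside); x points to the nose, z up.
- knob_nose (a point): Tip of the knob's nose, 29 mm from the axis along the knob's x, half-way up.
- knob_bore (a point): Mouth of the knob's bore, at the centre of its underside, same axes. The bore is 19 mm across and 20 mm deep; its flat stands 3.8 mm from the axis, on the nose side (+x).
- hot_plate: Steel hot plate fixed to the bench, 240 (x) by 340 (y) by 65 mm high. Black round plate on its +y half; on its -y side two controls: at x = -55, y = -120 mm a bare D-shaft on an aluminium bezel 60 mm across, and 120 mm farther along +x a fitted, fixed knob of the same shape, at off. Origin: centre of the underside; x points roughly away from the robot, z up.
- off_mark (a point): Short black off mark on the deck, 41 mm from the shaft's axis along the hot plate's x. Off: the knob's nose points over it. The shaft turns stiffly (0.1 N m; a knob resting on it does not take it along); clockwise from above it ends at a hard stop, at off. A seated knob has some 8 degrees of play either way, so at the stop its nose may stand a little past the mark. Once home, twisting on at the stop with more than about 0.3 N m is forcing it.
- shaft_seat (a point): Centre of the bezel's top, on the bare shaft's axis, 68 mm above the bench: the knob's underside rests here when fully home. Fixed to the hot plate: its axes do not show how the shaft is turned. Measured poses may be a millimetre or more out; side forces tell when the knob is off centre. Pushing it down with more than about 30 N before it is home is forcing it.
- shaft_top (a point): Centre of the bare shaft's top, 18 mm above the bezel (axes: the hot plate's). Shaft 18 mm across, flat 3.5 mm from its axis, chamfer over the top 2.5 mm (2 mm deep, 0.8 mm on the flat). Its flat, and so the nose of a knob that fits, faces 28 to 89 degrees anticlockwise from above of the hot plate's x; only sight or feel tells. A knob over about 12 degrees off rests on the shaft's top.
- shaft_catch (a point): Point on the shaft's axis 9 mm above the bezel, at the height of the spring catch on the shaft's round side. A lined-up knob drops freely about 5 mm, down to the catch (underside about 13 mm above the bezel); from there it takes 5 to 15 N, and at about 4 mm above the bezel it snaps and is drawn home and held.
- spice_jar: Spice jar, bystander, 44 mm across, 96 mm tall, loose. Origin: centre of the underside.
- tin: Food tin, bystander, 75 mm across, 58 mm tall, loose. Origin: centre of the underside.
There are look-alikes about, which are no part of the job. Of the things that look like the part that bears knob_center, the smaller one is meant.

How it is judged:
By the outcome, as a careful person would: the job done as asked, in the order asked, and still so for the second after the job is handed in, with the robot touching nothing.
It also fails if it takes over 72 s, if anything falls off the work surface, if the arm or the gripper's body presses on something with over 40 N, if the wrist force passes 120 N, or if a joint passes its speed limit or range.

### The arm

A 6-joint arm with a two-finger parallel gripper is mounted at the origin on a cart in front of the work surface, level with it; the furniture and walls round the work are solid. World frame = base frame: x ahead of the robot, y to its left, z up, the work surface at z = 0. Lengths are in m, angles in rad, forces in N, time in s.
With the tool pointing down it reaches from about 0.275 to 1 m from the base axis. Payload 8.4 kg.
Tool frame: the origin (TCP) lies midway between the tips of the shut fingers; the grasp point (between the pads) lies 19 mm behind it (r.grasp_offset is the distance from the TCP to the grasp point, in m); z points along the fingers, y is the direction in which the jaws open and shut (so a half turn about z gives the same grasp; the last joint's range is limited). The gripper opens to 85 mm and grips with 20 to 120 N. Pads are 22 mm wide; open, the fingers measure 114 mm over their backs; the gripper's body (76 mm by 85 mm) begins 54 mm behind the grasp point. The pads swing forward as they close: fully open they stand 13 mm farther back than shut.
Start: joints at [1.217, 0.353, 1.633, -0, 1.155, -0.002], TCP at [0.215, 0.587, 0.231] pointing down, gripper open.
Joint ranges: [-2.63, 2.63], [-0.92, 2.1], [0.06, 2.66], [-1.3, 4.44], [0, 2.69], [-3.02, 3.02]. Speed limits (rad/s): [2.22, 2.22, 2.79, 3.14, 3.14, 3.14].

### API

Orientations are given as a rotation vector (axis times angle).
In Python, from rig import status, optics, job, finder, r gives the robot as it stands.
- The arm moves only by the shell command python3 -m creep 'ROWS' [OPENING] [FORCE]. ROWS is JSON, a list of rows, each an object with "delta_pos": the shift along the tool's x, y, z in mm, a list of three; "yaw": the turn about the tool's z in rad. In form: [{"delta_pos": [dx, dy, dz], "yaw": yaw}, ...]. A call has exactly 8 rows; each row is the pose to reach, as a shift and turn from the pose commanded when the call began, along the tool's axes at that moment; what a row does not reach only later rows make up. A row lasts 1/12 s, in which the tool goes at most 41.7 mm and 7.16 degrees, less where a joint would pass 70% of its speed; a pose out of reach is approached as far as the arm can. A call with a gripper value outside its range is refused whole. OPENING is the closure, from -1 (fully open) to 1 (shut), set as the call begins (- or left out, the last holds). The fingers move at their own pace and stop on an object; FORCE is the grip in N (left out, the last holds). Time passes only in rows, so rows that repeat a pose let the fingers close, or fill a call up. It gives the time, the measured TCP pose, the force and the opening at its end, in the units of the state.
- status.state(): the state, without advancing time (a new reading comes with each control period).
- optics.capture(name): name is "scene" or "side" or "wrist"; returns (picture, depth): 480x640x3 uint8, red, green, blue; 480x640 float32, m along the optical axis (not along the pixel's ray), 0 where there is no reading.
- optics.camera_params(name): a dict with "vertical_fov" (degrees; the focal length in pixels is half the picture's height over the tangent of half this angle, whatever the lens; pixels are square), "cx", "cy" (the principal point, pixels), "dist_coeffs" ([k1, k2, p1, p2, k3] as OpenCV has them; the pictures are not rectified), "R" (3x3) and "t" (3): a world point X has camera coordinates R X + t; the wrist camera has in their place "mount" (4x4, takes a point from camera to tool coordinates, whose origin is the TCP and whose axes are the flange's). Camera axes: x right, y down, z forward; pixel columns grow to the right and rows downward; lengths in m; the calibration is good to about 2 mm. A picture is of the moment at which its call begins: read the wrist's pose just before it. camera_params takes no time and is no camera call.
- job.sign_off(): hands the job in, once; it reports no verdict.
Trained networks look in the newest picture that a camera, given by its name, has taken for a name from the list of things; names that differ only in an ending like _2 or _b are one class to them, and where a whole thing is asked for, a point or a joint stands for the part that bears it (a point fixed in the world has none). Each returns a list of dicts, best first, with "conf" (0 to 1); they miss things now and then, are a little off and sometimes report something else, mostly with a low value. They report only what shows in the picture. A call takes as long as a camera call. They do not tell look-alikes from the thing itself.
- finder.cut_out(camera, query): "region" (480x640 bool, what is visible of it) and "bbox" ([centre column, centre row, width, height] in pixels, round what is visible of it).
The state is a dict: "time": time; "joints": joint angles; "qvel": joint speeds; "tau": joint torques, N m; "tool_pos": TCP position; "eef_rot": TCP orientation; "contact_force": force on the tool from outside, world axes, zero at the start; "moment": the same for the moment, N m; "opening": finger opening in m.
Only numpy, scipy, OpenCV 4.12 (cv2) and the standard library are available. Lean on these libraries where they do the work, as an engineer would, in place of code of your own. Each camera call takes 0.05 s, during which the arm holds its last target. There are 200 camera calls.

## Working session

There is one attempt and no reset: what is moved stays moved. The work goes in short steps, Python scripts to look and compute and a shell command to move; the robot and the scene stay as the last step left them, time stands still between calls to the robot, and variables do not carry over. Pictures are saved under pics/ and viewed, about 8 in all and at most 12, crops included, and the job is handed in when it is done.

```bash
ls; mkdir -p pics; cat > h.py <<'E'
import numpy as np, cv2
from scipy.spatial.transform import Rotation as Ro
from rig import status, optics, job, finder, r
def cam(n, st=None):
    p=optics.camera_params(n); f=240/np.tan(np.radians(p["vertical_fov"])/2)
    K=np.array([[f,0,p["cx"]],[0,f,p["cy"]],[0,0,1]]); d=np.array(p["dist_coeffs"],float)
    if "R" in p: R=np.array(p["R"]);t=np.array(p["t"])
    else:
        st=st or status.state(); M=np.array(p["mount"]); T=np.eye(4); T[:3,:3]=Ro.from_rotvec(st["eef_rot"]).as_matrix(); T[:3,3]=st["tool_pos"]
        W=np.linalg.inv(T@M); R=W[:3,:3]; t=W[:3,3]
    return K,d,R,t
def snap(n,f=None):
    st=status.state(); im,dp=optics.capture(n)
    if f: cv2.imwrite("pics/"+f,im[:,:,::-1])
    return im,dp,cam(n,st)
def ray(c,u,v):
    K,d,R,t=c; q=cv2.undistortPoints(np.array([[[u,v]]],float),K,d)[0,0]
    return -R.T@t, R.T@np.array([q[0],q[1],1.])
def onz(c,u,v,z):
    o,w=ray(c,u,v); return o+w*(z-o[2])/w[2]
def cloud(c,dp,mask=None):
    K,d,R,t=c; m=(dp>0) if mask is None else mask&(dp>0)
    v,u=np.nonzero(m); q=cv2.undistortPoints(np.stack([u,v],1).astype(float)[:,None],K,d)[:,0]
    z=dp[v,u]; P=np.c_[q*z[:,None],z]; return (P-t)@R,u,v
def proj(c,X):
    K,d,R,t=c; return cv2.projectPoints(np.array(X,float).reshape(-1,3),cv2.Rodrigues(R)[0],t,K,d)[0][:,0]
E
python3 - <<'E'
from h import *
np.set_printoptions(precision=3,suppress=True)
S=status.state(); print(S)
ims=[]
for n in ["scene","side","wrist"]:
    im,dp,c=snap(n,n+"0.png"); ims.append(im)
    print(n,"pos",-c[2].T@c[3])
    if n=="wrist":continue
    for q in ["knob_center","hot_plate","spice_jar","tin"]:
        for o in finder.cut_out(n,q)[:4]:
            P,u,v=cloud(c,dp,o["region"])
            if len(P): print(n,q,round(o["conf"],2),np.round(o["bbox"]),np.median(P,0),np.percentile(P,3,axis=0),np.percentile(P,97,axis=0))
a=np.hstack(ims[:2]); cv2.imwrite("pics/a.png",cv2.resize(np.vstack([ims[0],ims[1]]),(600,900))[:,:,::-1])
E
```

```text
pics
{'time': 0.0, 'joints': array([ 1.217,  0.354,  1.634, -0.   ,  1.155, -0.002]), 'qvel': array([-0.002, -0.002, -0.002,  0.001, -0.   ,  0.002]), 'tau': array([  0.001, -60.524, -34.208,  -0.   ,   0.009,   0.   ]), 'tool_pos': array([0.215, 0.586, 0.231]), 'eef_rot': array([-0.55 , -3.093,  0.002]), 'contact_force': array([ 0.415, -0.003,  0.05 ]), 'moment': array([-0.005, -0.03 , -0.023]), 'opening': 0.08535305232081987}
scene pos [ 0.008 -0.688  0.874]
scene knob_center 0.84 [287. 282.  34.  39.] [ 0.47  -0.184  0.036] [ 0.447 -0.206  0.   ] [ 0.509 -0.143  0.058]
scene knob_center 0.78 [321. 308.  23.  27.] [ 0.474 -0.285  0.028] [ 0.457 -0.301 -0.001] [ 0.504 -0.259  0.042]
scene hot_plate 0.77 [256. 205. 152. 107.] [0.597 0.046 0.064] [ 0.5   -0.091  0.021] [0.732 0.229 0.083]
scene spice_jar 0.94 [362. 230.  21.  36.] [ 0.697 -0.217  0.064] [ 0.687 -0.23   0.003] [ 0.724 -0.193  0.096]
scene tin 0.65 [415. 355.  40.  41.] [ 0.502 -0.503  0.052] [ 0.477 -0.535  0.003] [ 0.545 -0.467  0.057]
side pos [ 0.038 -1.161  0.642]
side knob_center 0.9 [284. 260.  28.  39.] [ 0.472 -0.189  0.029] [ 0.447 -0.207  0.001] [ 0.51  -0.15   0.057]
side knob_center 0.76 [306. 286.  27.  30.] [ 0.475 -0.288  0.022] [ 0.456 -0.302 -0.002] [ 0.503 -0.266  0.041]
side hot_plate 0.9 [291. 209. 128.  73.] [0.599 0.005 0.063] [ 0.5   -0.092  0.019] [0.731 0.218 0.089]
side spice_jar 0.75 [373. 239.  16.  44.] [ 0.699 -0.222  0.054] [ 0.687 -0.23   0.003] [ 0.724 -0.194  0.094]
side tin 0.63 [296. 209. 129.  74.] [0.599 0.004 0.063] [ 0.5   -0.092  0.017] [0.733 0.22  0.089]
side tin 0.57 [372. 330.  42.  47.] [ 0.504 -0.515  0.049] [ 0.478 -0.536  0.002] [ 0.544 -0.469  0.056]
wrist pos [0.15  0.612 0.375]
```

View pics/scene0.png

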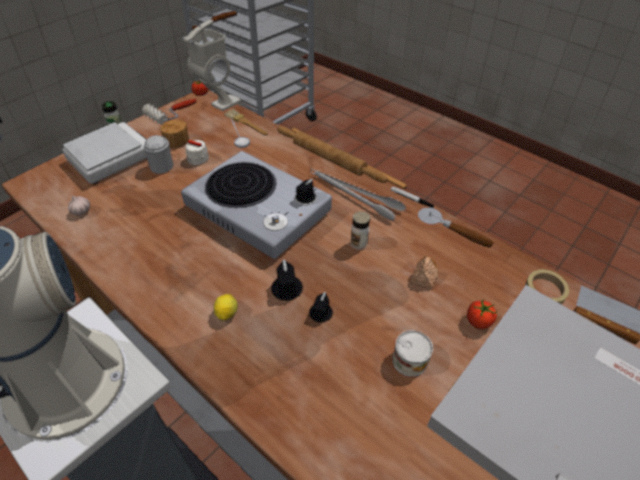

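View pics/side0.png

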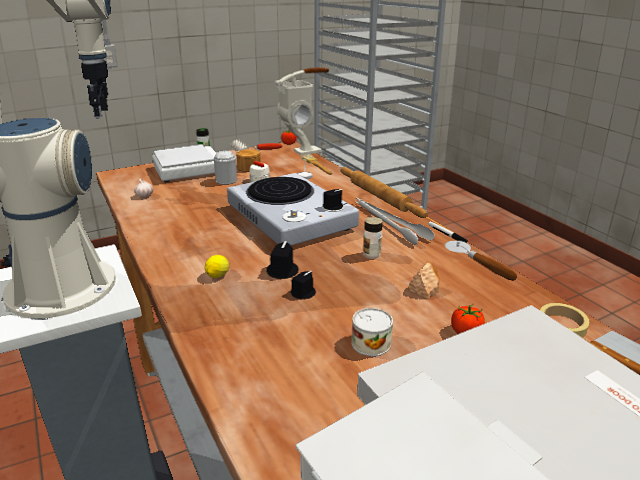

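The smaller loose knob is at scene pixel (320,308), height about 42 mm. The bigger look-alike is at (287,282), about 58 mm tall. The bare shaft on its bezel is at (275,220). Next I work out the wrist camera look moves.

```bash
python3 - <<'E'
from h import *
np.set_printoptions(precision=4,suppress=True)
p=optics.camera_params("wrist"); print(np.array(p["mount"]),p["vertical_fov"],r.grasp_offset)
S=status.state(); R=Ro.from_rotvec(S["eef_rot"]).as_matrix(); print(R)
c=cam("scene"); print("bezel",onz(c,275,220,.075))
c=cam("side"); print("bezel",onz(c,293,214,.08))
M=np.array(p["mount"])
for tgt,z in (([.56,-.05],.25),([.478,-.285],.25)):
    # cam optical axis hits target at height .06
    w=R@M[:3,2]; o=R@M[:3,3]
    h=z+o[2]-.06; hit=o+w*h/-w[2]
    print(tgt, "tool delta mm", 1000*R.T@(np.array([tgt[0]-hit[0],tgt[1]-hit[1],z])-S["tool_pos"]))
E
```

```text
[[ 0.0004 -0.9618 -0.2738  0.0699]
 [ 1.      0.0001  0.001   0.0013]
 [-0.001  -0.2738  0.9618 -0.1433]
 [ 0.      0.      0.      1.    ]] 59.33546161735493 0.0187
[[-0.9388  0.3446  0.    ]
 [ 0.3446  0.9388 -0.    ]
 [-0.     -0.     -1.    ]]
bezel [ 0.5742 -0.0445  0.075 ]
bezel [ 0.5675 -0.0576  0.08  ]
[0.56, -0.05] tool delta mm [-517.9016 -480.5946  -18.7007]
[0.478, -0.285] tool delta mm [-521.8962 -729.4581  -18.6934]
```

```bash
python3 -m creep '[{"delta_pos":[-10,-10,-10],"yaw":0},{"delta_pos":[-32,-30,-20],"yaw":0},{"delta_pos":[-60,-56,-30],"yaw":0},{"delta_pos":[-88,-82,-35],"yaw":0},{"delta_pos":[-116,-108,-40],"yaw":0},{"delta_pos":[-144,-134,-40],"yaw":0},{"delta_pos":[-172,-160,-40],"yaw":0},{"delta_pos":[-200,-186,-40],"yaw":0}]' -1 60
python3 -m creep '[{"delta_pos":[-28,-26,0],"yaw":0},{"delta_pos":[-56,-52,0],"yaw":0},{"delta_pos":[-84,-78,0],"yaw":0},{"delta_pos":[-112,-104,0],"yaw":0},{"delta_pos":[-140,-130,0],"yaw":0},{"delta_pos":[-168,-156,0],"yaw":0},{"delta_pos":[-196,-182,0],"yaw":0},{"delta_pos":[-224,-208,0],"yaw":0}]'
python3 -m creep '[{"delta_pos":[-28,-26,0],"yaw":0},{"delta_pos":[-56,-52,0],"yaw":0},{"delta_pos":[-80,-74,0],"yaw":0},{"delta_pos":[-94,-86,0],"yaw":0},{"delta_pos":[-94,-86,0],"yaw":0},{"delta_pos":[-94,-86,0],"yaw":0},{"delta_pos":[-94,-86,0],"yaw":0},{"delta_pos":[-94,-86,0],"yaw":0}]'
python3 - <<'E'
from h import *
snap("wrist","w1.png")
E
```

```text
time: 1.22
tool_pos: [0.3395, 0.3409, 0.2721]
eef_rot: [0.549, 3.092, 0.001]
contact_force: [1.0, 0.4, -0.3]
opening: 0.0859
time: 1.88
tool_pos: [0.4778, 0.0683, 0.2721]
eef_rot: [0.55, 3.092, 0.0]
contact_force: [0.2, 0.7, 0.9]
opening: 0.0854
time: 2.55
tool_pos: [0.5356, -0.0416, 0.2715]
eef_rot: [-0.549, -3.093, -0.0]
contact_force: [0.3, 0.7, 0.2]
opening: 0.0853
```

View pics/w1.png

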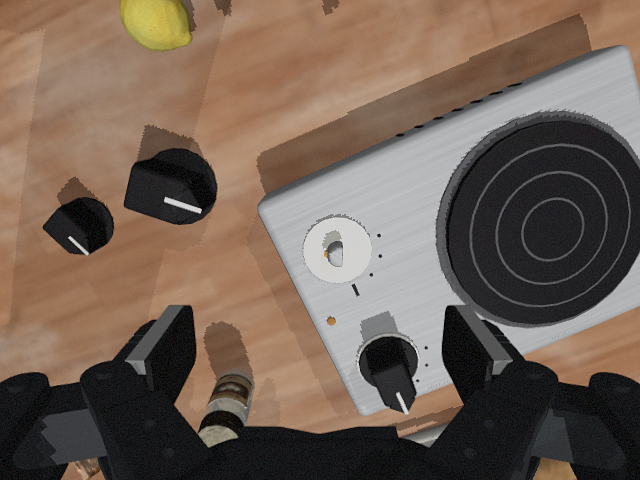

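The picture shows the shaft on its bezel at (338,252) and the off mark at (355,290). The fitted knob is at (388,362). The small knob is at (80,227), and the jar is near (228,405). Zoom on the shaft and knob.

```bash
python3 - <<'E'
from h import *
im=cv2.imread("pics/w1.png")
a=cv2.resize(im[200:310,285:395],(500,500),interpolation=cv2.INTER_CUBIC)
b=cv2.resize(im[180:270,30:120],(300,300),interpolation=cv2.INTER_CUBIC)
o=np.zeros((500,800,3),np.uint8); o[:,:500]=a; o[:300,500:]=b; cv2.imwrite("pics/z1.png",o)
E
```

```text
(no output)
```

View pics/z1.png

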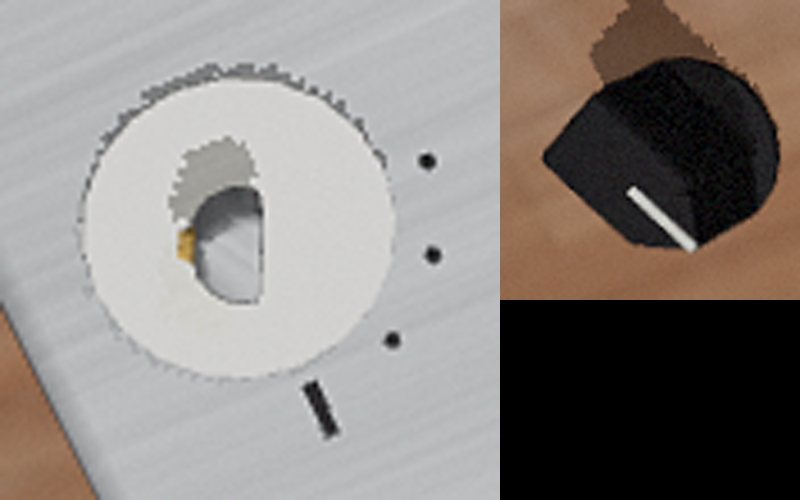

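```bash
python3 - <<'E'
from h import *
np.set_printoptions(precision=4,suppress=True)
c=cam("wrist"); ang=lambda a,b:np.degrees(np.arctan2(*(b-a)[1::-1]))
bz=onz(c,337.6,249.9,.068); off=onz(c,355.4,290.2,.065)
e1=onz(c,343.1,241.8,.086); e2=onz(c,342.8,266.4,.086)
print("bezel",bz,"off",off,np.linalg.norm((off-bz)[:2]),"hp x dir",ang(bz,off))
print("flat mid",(e1+e2)/2-bz,"len",np.linalg.norm(e2-e1),"edge dir",ang(e2,e1), "normal",ang(e2,e1)-90,ang(e2,e1)+90)
k1=onz(c,69,237,.042);k2=onz(c,88.5,254.1,.042)
print("line",k1,k2,np.linalg.norm(k2-k1),ang(k1,k2))
# depth of wrist
im,dp,c=snap("wrist")
for o in finder.cut_out("wrist","hot_plate")[:1]:
    P,u,v=cloud(c,dp,o["region"]); m=abs(P[:,2]-.065)<.003; print("rect",cv2.minAreaRect(P[m,:2].astype(np.float32)*1000),P[m,2].mean())
for o in finder.cut_out("wrist","knob_center")[:4]:
    P,u,v=cloud(c,dp,o["region"]); 
    if len(P)==0: continue
    zt=P[:,2].max(); m=P[:,2]>np.percentile(P[:,2],90)-.004; print(o["conf"],o["bbox"],zt,P[m].mean(0),cv2.minAreaRect(P[m,:2].astype(np.float32)*1000))
# shaft top from depth
P,u,v=cloud(c,dp); d=np.linalg.norm(P[:,:2]-bz[:2],axis=1)
m=(d<.014)&(P[:,2]>.08); print("shaft top",m.sum(),P[m].mean(0)); m=(d<.03)&(d>.015); print("bezel z",np.median(P[m,2]))
S=status.state();print(S["tool_pos"],S["joints"])
E
```

```text
bezel [ 0.5786 -0.0379  0.068 ] off [ 0.6207 -0.0357  0.065 ] 0.042212641735430406 hp x dir 3.0825690627834867
flat mid [-0.0006  0.004   0.018 ] len 0.021215703832950995 edge dir 160.1930672285661 normal 70.1930672285661 250.1930672285661
line [ 0.4877 -0.2739  0.042 ] [ 0.5095 -0.2638  0.042 ] 0.02395711255618969 24.86763790776439
0.76 [78.8, 226.4, 70.8, 58.6] 0.04524073301636029 [ 0.4831 -0.2729  0.0423] ((485.9367980957031, -272.8112487792969), (50.430965423583984, 30.516429901123047), 22.559988021850586)
0.73 [171.3, 185.9, 96.6, 76.7] 0.061061792724034954 [ 0.4825 -0.1663  0.0584] ((485.7017822265625, -164.00335693359375), (68.53417205810547, 40.79974365234375), 49.73533248901367)
shaft top 292 [ 0.5765 -0.0404  0.0859]
bezel z 0.06876556285568378
[ 0.536  -0.0416  0.2715] [-0.0803  0.1785  1.7751 -0.      1.1878 -1.3005]
```

```bash
python3 -m creep '[{"delta_pos":[-3,-28,0],"yaw":0},{"delta_pos":[-7,-65,0],"yaw":0},{"delta_pos":[-12,-102,0],"yaw":0},{"delta_pos":[-17,-140,0],"yaw":0},{"delta_pos":[-22,-178,0],"yaw":0},{"delta_pos":[-27,-212,0],"yaw":0},{"delta_pos":[-30,-237,0],"yaw":0},{"delta_pos":[-30,-237,0],"yaw":0}]' -0.3
python3 -m creep '[{"delta_pos":[0,0,0],"yaw":0},{"delta_pos":[0,0,0],"yaw":0},{"delta_pos":[0,0,0],"yaw":0},{"delta_pos":[0,0,0],"yaw":0.0},{"delta_pos":[0,0,0],"yaw":0.0},{"delta_pos":[0,0,0],"yaw":0.0},{"delta_pos":[0,0,0],"yaw":0.0},{"delta_pos":[0,0,0],"yaw":0.0}]'
python3 - <<'E'
from h import *
np.set_printoptions(precision=4,suppress=True)
im,dp,c=snap("wrist","w2.png")
for o in finder.cut_out("wrist","knob_center")[:3]:
    P,u,v=cloud(c,dp,o["region"]); 
    if len(P)==0: continue
    zt=P[:,2].max(); m=P[:,2]>np.percentile(P[:,2],90)-.004; print(o["conf"],o["bbox"],zt,P[m].mean(0),cv2.minAreaRect(P[m,:2].astype(np.float32)*1000))
P,u,v=cloud(c,dp); d=np.linalg.norm(P[:,:2]-[.578,-.038],axis=1)
m=(d<.014)&(P[:,2]>.08)&(P[:,2]<.09); print("shaft top",m.sum(),P[m].mean(0),P[m].mean(0)-0, "px",u[m].mean(),v[m].mean())
m=(d<.045)&(abs(P[:,2]-.0685)<.0015)
print("bezel",m.sum(),cv2.minEnclosingCircle(P[m&(d<.033),:2].astype(np.float32)*1000))
s=proj(c,[.578,-.038,.08])[0].astype(int); k=proj(c,[.483,-.274,.03])[0].astype(int); print(s,k)
cut=lambda q,n:cv2.resize(cv2.copyMakeBorder(im,60,60,60,60,0)[q[1]+60-n:q[1]+60+n,q[0]+60-n:q[0]+60+n,::-1],(400,400),interpolation=cv2.INTER_CUBIC)
cv2.imwrite("pics/z2.png",np.hstack([cut(s,45),cut(k,45)]))
E
```

```text
time: 3.42
tool_pos: [0.4818, -0.2788, 0.2714]
eef_rot: [0.553, 3.092, -0.003]
contact_force: [0.8, -0.4, 0.6]
opening: 0.0554
time: 4.08
tool_pos: [0.4829, -0.2749, 0.2713]
eef_rot: [0.549, 3.093, -0.0]
contact_force: [0.1, 0.3, -0.3]
opening: 0.0554
0.89 [318.1, 194.9, 55.2, 61.3] 0.04506932427045469 [ 0.4826 -0.2747  0.0426] ((485.3980712890625, -273.9711608886719), (49.22104263305664, 29.920135498046875), 22.4259090423584)
0.76 [430.6, 153.8, 98.9, 79.6] 0.06163709999772403 [ 0.482  -0.1685  0.0587] ((485.03326416015625, -165.0354766845703), (69.1127700805664, 40.84957504272461), 50.995792388916016)
shaft top 343 [ 0.576  -0.0419  0.0854] [ 0.576  -0.0419  0.0854] px 615.3294460641399 219.42857142857142
bezel 2852 ((577.97314453125, -38.024688720703125), 32.960227966308594)
[615 218] [317 196]
```

View pics/z2.png

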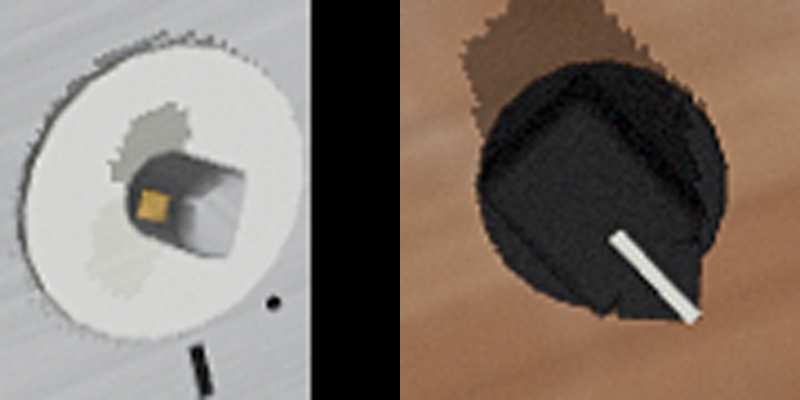

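The left crop shows the flat edge of the shaft at crop (245,172) to (232,257), with the catch at (153,205) opposite it. The right crop shows the knob with its line from (615,237) to (695,318).

```bash
python3 - <<'E'
from h import *
np.set_printoptions(precision=4,suppress=True)
c=cam("wrist"); ang=lambda a,b:np.degrees(np.arctan2(*(b-a)[1::-1]))
L=lambda x,y,z:onz(c,615-45+x*.225,218-45+y*.225,z)
Kp=lambda x,y,z:onz(c,317-45+(x-400)*.225,196-45+y*.225,z)
e1,e2=L(245,172,.086),L(232,257,.086); print("flat",(e1+e2)/2,np.linalg.norm(e2-e1),ang(e2,e1)-90)
a,b=L(197,345,.065),L(205,395,.065); print("off",(a+b)/2,ang(a,b))
a,b=Kp(617,237,.042),Kp(695,318,.042); print("line",a,b,ang(a,b))
S=status.state(); print(S["tool_pos"],S["joints"])
E
```

```text
flat [ 0.5799 -0.0354  0.086 ] 0.01657131259990123 71.99567739284015
off [ 0.6206 -0.0346  0.065 ] 0.447161612230268
line [ 0.4881 -0.2731  0.042 ] [ 0.5094 -0.2639  0.042 ] 23.358735674278293
[ 0.4828 -0.2751  0.2713] [-0.5206  0.208   1.7386  0.      1.1949 -1.7398]
```

```bash
python3 -m creep '[{"delta_pos":[0,0,8],"yaw":0.11},{"delta_pos":[0,0,16],"yaw":0.23},{"delta_pos":[0,0,24],"yaw":0.35},{"delta_pos":[0,0,32],"yaw":0.47},{"delta_pos":[0,0,40],"yaw":0.59},{"delta_pos":[0,0,48],"yaw":0.71},{"delta_pos":[0,0,56],"yaw":0.83},{"delta_pos":[0,0,64],"yaw":0.95}]'
python3 -m creep '[{"delta_pos":[0,0,8],"yaw":0.12},{"delta_pos":[0,0,16],"yaw":0.24},{"delta_pos":[0,0,24],"yaw":0.36},{"delta_pos":[0,0,32],"yaw":0.48},{"delta_pos":[0,0,40],"yaw":0.60},{"delta_pos":[0,0,48],"yaw":0.72},{"delta_pos":[0,0,56],"yaw":0.84},{"delta_pos":[0,0,64],"yaw":0.96}]'
python3 -m creep '[{"delta_pos":[0,0,8],"yaw":0.12},{"delta_pos":[0,0,16],"yaw":0.24},{"delta_pos":[0,0,24],"yaw":0.36},{"delta_pos":[0,0,30],"yaw":0.47},{"delta_pos":[0,0,30],"yaw":0.47},{"delta_pos":[0,0,30],"yaw":0.47},{"delta_pos":[0,0,30],"yaw":0.47},{"delta_pos":[0,0,30],"yaw":0.47}]'
python3 - <<'E'
from h import *
np.set_printoptions(precision=4,suppress=True)
S=status.state(); R=Ro.from_rotvec(S["eef_rot"]).as_matrix(); print(S["tool_pos"],R[:,0],np.degrees(np.arctan2(R[1,0],R[0,0])),S["joints"][5],"delta",1000*R.T@(np.array([.4825,-.275,.010])-S["tool_pos"]))
E
```

```text
time: 4.85
tool_pos: [0.4828, -0.2753, 0.2069]
eef_rot: [1.911, 2.493, 0.0]
contact_force: [-0.0, -0.3, -0.5]
opening: 0.0554
time: 5.52
tool_pos: [0.4828, -0.2753, 0.1429]
eef_rot: [2.847, 1.329, 0.0]
contact_force: [-0.5, -0.2, -0.6]
opening: 0.0556
time: 6.18
tool_pos: [0.4831, -0.2754, 0.1138]
eef_rot: [3.075, 0.643, 0.001]
contact_force: [0.3, 0.2, 0.2]
opening: 0.0556
[ 0.4831 -0.2754  0.1138] [0.9162 0.4008 0.0005] 23.626927822404443 0.6375969515964008 delta [ -0.4104  -0.641  103.7734]
```

```bash
python3 -m creep '[{"delta_pos":[0,-0.6,20],"yaw":0},{"delta_pos":[0,-0.6,45],"yaw":0},{"delta_pos":[0,-0.6,68],"yaw":0},{"delta_pos":[0,-0.6,86],"yaw":0},{"delta_pos":[0,-0.6,97],"yaw":0},{"delta_pos":[0,-0.6,103],"yaw":0},{"delta_pos":[0,-0.6,103],"yaw":0},{"delta_pos":[0,-0.6,103],"yaw":0}]'
python3 -m creep '[{"delta_pos":[0,0,0],"yaw":0},{"delta_pos":[0,0,0],"yaw":0},{"delta_pos":[0,0,0],"yaw":0},{"delta_pos":[0,0,0],"yaw":0},{"delta_pos":[0,0,0],"yaw":0},{"delta_pos":[0,0,0],"yaw":0},{"delta_pos":[0,0,0],"yaw":0},{"delta_pos":[0,0,0],"yaw":0}]' 1 60
python3 -m creep '[{"delta_pos":[0,0,-3],"yaw":0},{"delta_pos":[0,0,-10],"yaw":0},{"delta_pos":[0,0,-30],"yaw":0},{"delta_pos":[0,0,-60],"yaw":0},{"delta_pos":[0,0,-90],"yaw":0},{"delta_pos":[0,0,-118],"yaw":0},{"delta_pos":[0,0,-125],"yaw":0},{"delta_pos":[0,0,-125],"yaw":0}]'
python3 - <<'E'
from h import *
np.set_printoptions(precision=4,suppress=True)
S=status.state(); R=Ro.from_rotvec(S["eef_rot"]).as_matrix(); print(S["tool_pos"],S["contact_force"],S["moment"],np.degrees(np.arctan2(R[1,0],R[0,0])),"delta",1000*R.T@(np.array([.5783,-.0384,.11])-S["tool_pos"]))
snap("wrist","w3.png")
E
```

```text
time: 6.85
tool_pos: [0.4829, -0.2749, 0.0108]
eef_rot: [3.075, 0.64, 0.001]
contact_force: [0.6, -0.0, -0.1]
opening: 0.0555
time: 7.52
tool_pos: [0.4835, -0.2752, 0.0116]
eef_rot: [3.074, 0.639, 0.003]
contact_force: [-0.3, 0.6, 6.7]
opening: 0.0292
time: 8.18
tool_pos: [0.4838, -0.2754, 0.1379]
eef_rot: [3.073, 0.639, 0.005]
contact_force: [-0.0, -0.4, -3.1]
opening: 0.0291
[ 0.4838 -0.2754  0.1379] [-0.0417 -0.4114 -3.0893] [-0.0012  0.0033  0.0038] 23.482048932092756 delta [ 181.0494 -179.7755   27.7419]
```

View pics/w3.png

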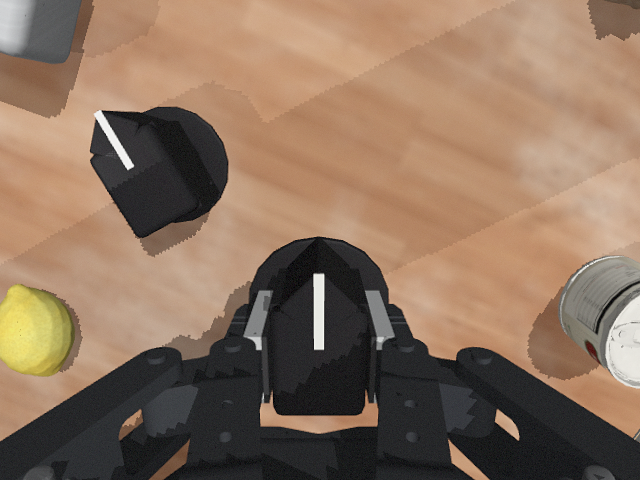

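The knob is held squarely. Its line runs up the middle, from about (318,274) to (318,349), and the flange is centred at 319.

```bash
python3 - <<'E'
from h import *
np.set_printoptions(precision=4,suppress=True)
im,dp,c=snap("wrist"); S=status.state(); R=Ro.from_rotvec(S["eef_rot"]).as_matrix(); T=np.array(S["tool_pos"])
for u,v in ((318.5,274),(318.5,349)):
    print(1000*(R.T@(onz(c,u,v,T[2]+.0304)-T)))
P,u,v=cloud(c,dp); Q=(P-T)@R*1000
m=(abs(Q[:,0])<40)&(abs(Q[:,1])<15)&(Q[:,2]<-20)&(Q[:,2]>-40); z=np.median(Q[m,2]); print("top z",z,m.sum())
t=m&(abs(Q[:,2]-z)<2); print(np.percentile(Q[t],[0.5,99.5],axis=0))
f=(Q[:,2]>2)&(Q[:,2]<15)&(abs(Q[:,0])<40)&(abs(Q[:,1])<35); print("flange",np.median(Q[f,2]),np.percentile(Q[f],[.5,99.5],axis=0))
E
```

```text
[ 27.0766  -0.7583 -30.4098]
[  2.6212  -0.7473 -30.4006]
top z -32.13287696345682 13217
[[-20.5018 -14.7795 -33.7426]
 [ 27.4479  13.9857 -30.3487]]
flange 5.804176606534316 [[  1.8056 -27.5917   2.216 ]
 [ 27.8225  26.0528   8.1616]]
```

```bash
python3 -m creep '[{"delta_pos":[12,-12,0],"yaw":-0.06},{"delta_pos":[36,-36,0],"yaw":-0.17},{"delta_pos":[60,-60,0],"yaw":-0.28},{"delta_pos":[85,-84,0],"yaw":-0.39},{"delta_pos":[110,-109,0],"yaw":-0.50},{"delta_pos":[135,-134,0],"yaw":-0.62},{"delta_pos":[160,-158,0],"yaw":-0.73},{"delta_pos":[175,-173,0],"yaw":-0.8}]'
python3 -m creep '[{"delta_pos":[4.4,11,0],"yaw":-0.03},{"delta_pos":[0,9,0],"yaw":-0.04},{"delta_pos":[0,9,0],"yaw":-0.04},{"delta_pos":[0,9,0],"yaw":-0.04},{"delta_pos":[0,9,0],"yaw":-0.04},{"delta_pos":[0,9,0],"yaw":-0.04},{"delta_pos":[0,9,0],"yaw":-0.04},{"delta_pos":[0,9,0],"yaw":-0.04}]' >/dev/null
python3 - <<'E'
from h import *
np.set_printoptions(precision=4,suppress=True)
S=status.state(); R=Ro.from_rotvec(S["eef_rot"]).as_matrix(); print(S["tool_pos"],S["contact_force"],S["moment"],np.degrees(np.arctan2(R[1,0],R[0,0])),"delta",1000*R.T@(np.array([.5789,-.0377,.1])-S["tool_pos"]),R[:,2])
E
```

```text
time: 8.95
tool_pos: [0.5737, -0.0432, 0.133]
eef_rot: [-2.576, -1.794, 0.003]
contact_force: [0.2, -0.1, -2.1]
opening: 0.0294
[ 0.5823 -0.0498  0.1354] [ 0.272  -0.5643 -2.1366] [ 0.0236  0.0351 -0.033 ] 71.55913574973732 delta [10.391  -7.0837 35.3631] [ 0.0001  0.     -1.    ]
```

```bash
python3 -m creep '[{"delta_pos":[5,-4,5],"yaw":0},{"delta_pos":[10.4,-7.1,15],"yaw":0},{"delta_pos":[10.4,-7.1,24],"yaw":0},{"delta_pos":[10.4,-7.1,27],"yaw":0},{"delta_pos":[10.4,-7.1,27],"yaw":0},{"delta_pos":[10.4,-7.1,27],"yaw":0},{"delta_pos":[10.4,-7.1,27],"yaw":0},{"delta_pos":[10.4,-7.1,27],"yaw":0}]' >/dev/null
cat > q.py <<'E'
from h import *
np.set_printoptions(precision=4,suppress=True)
S=status.state(); R=Ro.from_rotvec(S["eef_rot"]).as_matrix(); print(round(S["time"],2),S["tool_pos"],"Ftool",R.T@S["contact_force"],"Mtool",R.T@S["moment"],"head",np.degrees(np.arctan2(R[1,0],R[0,0])),"delta",1000*R.T@(np.array([.5789,-.0377,.079])-S["tool_pos"]),S["opening"])
E
python3 q.py
python3 -m creep '[{"delta_pos":[0,0,1],"yaw":0},{"delta_pos":[0,0,2],"yaw":0},{"delta_pos":[0,0,3],"yaw":0},{"delta_pos":[0,0,4],"yaw":0},{"delta_pos":[0,0,5],"yaw":0},{"delta_pos":[0,0,6],"yaw":0},{"delta_pos":[0,0,7],"yaw":0},{"delta_pos":[0,0,8],"yaw":0}]'
python3 q.py
```

```text
10.28 [ 0.5794 -0.0374  0.1086] Ftool [-0.2445  0.1398  1.6455] Mtool [ 0.0301 -0.0189 -0.0056] head 71.60617064540699 delta [-0.4287 -0.4373 29.607 ] 0.029208173535324067
time: 10.95
tool_pos: [0.579, -0.0373, 0.1001]
eef_rot: [-2.548, -1.838, 0.0]
contact_force: [-1.0, 0.1, -2.2]
opening: 0.029
10.95 [ 0.579  -0.0373  0.1001] Ftool [-0.1947 -0.9821  2.1742] Mtool [-0.0095 -0.0076  0.0049] head 71.60659304061211 delta [-0.3958 -0.0066 21.148 ] 0.029018519304493166
```

```bash
python3 -m creep '[{"delta_pos":[0,0,1],"yaw":0},{"delta_pos":[0,0,2],"yaw":0},{"delta_pos":[0,0,2.5],"yaw":0},{"delta_pos":[0,0,3],"yaw":0},{"delta_pos":[0,0,3.5],"yaw":0},{"delta_pos":[0,0,4],"yaw":0},{"delta_pos":[0,0,4.5],"yaw":0},{"delta_pos":[0,0,5],"yaw":0}]' >/dev/null
python3 q.py
python3 -m creep '[{"delta_pos":[0,0,0.5],"yaw":0},{"delta_pos":[0,0,1],"yaw":0},{"delta_pos":[0,0,1.3],"yaw":0},{"delta_pos":[0,0,1.6],"yaw":0},{"delta_pos":[0,0,2],"yaw":0},{"delta_pos":[0,0,2],"yaw":0},{"delta_pos":[0,0,2],"yaw":0},{"delta_pos":[0,0,2],"yaw":0}]' >/dev/null
python3 q.py
```

```text
11.62 [ 0.5792 -0.0375  0.0955] Ftool [-2.8538 -0.6117 -2.7004] Mtool [ 0.0494 -0.3818  0.0076] head 71.61373700722807 delta [-0.2497 -0.2322 16.5026] 0.02915662682065915
12.28 [ 0.579  -0.0382  0.0933] Ftool [-6.2928  1.9847 -0.2588] Mtool [-0.2269 -1.1628  0.0391] head 71.62748251284881 delta [ 0.4725 -0.2563 14.2507] 0.028929323439194497
```

```bash
python3 -m creep '[{"delta_pos":[-0.3,0.1,0],"yaw":0},{"delta_pos":[-0.6,0.2,0],"yaw":0},{"delta_pos":[-0.8,0.3,0],"yaw":0},{"delta_pos":[-0.8,0.3,0],"yaw":0},{"delta_pos":[-0.8,0.3,0],"yaw":0},{"delta_pos":[-0.8,0.3,0.5],"yaw":0},{"delta_pos":[-0.8,0.3,1],"yaw":0},{"delta_pos":[-0.8,0.3,1],"yaw":0}]' >/dev/null
python3 q.py
```

```text
12.95 [ 0.579  -0.0384  0.0922] Ftool [-4.9612  1.1172  0.3457] Mtool [-0.1965 -0.984  -0.0199] head 71.61947770961805 delta [ 0.6039 -0.2868 13.198 ] 0.029351629542551567
```

```bash
python3 -m creep '[{"delta_pos":[-0.5,0.2,0],"yaw":0},{"delta_pos":[-1,0.4,0],"yaw":0},{"delta_pos":[-1.2,0.5,0],"yaw":0},{"delta_pos":[-1.2,0.5,0],"yaw":0},{"delta_pos":[-1.2,0.5,0],"yaw":0},{"delta_pos":[-1.2,0.5,0],"yaw":0},{"delta_pos":[-1.2,0.5,0],"yaw":0},{"delta_pos":[-1.2,0.5,0],"yaw":0}]' >/dev/null
python3 q.py
```

```text
13.62 [ 0.5792 -0.0393  0.0923] Ftool [ 0.6474 -0.0777  2.72  ] Mtool [-0.0015  0.1163 -0.0059] head 71.6042872407011 delta [ 1.4652 -0.8136 13.289 ] 0.02931014337172465
```

```bash
python3 -m creep '[{"delta_pos":[0,0,0.5],"yaw":0},{"delta_pos":[0,0,1],"yaw":0},{"delta_pos":[0,0,1.5],"yaw":0},{"delta_pos":[0,0,2],"yaw":0},{"delta_pos":[0,0,2.5],"yaw":0},{"delta_pos":[0,0,3],"yaw":0},{"delta_pos":[0,0,3],"yaw":0},{"delta_pos":[0,0,3],"yaw":0}]' >/dev/null
python3 q.py
python3 -m creep '[{"delta_pos":[0,0,0.5],"yaw":0},{"delta_pos":[0,0,1],"yaw":0},{"delta_pos":[0,0,1.5],"yaw":0},{"delta_pos":[0,0,2],"yaw":0},{"delta_pos":[0,0,2],"yaw":0},{"delta_pos":[0,0,2],"yaw":0},{"delta_pos":[0,0,2],"yaw":0},{"delta_pos":[0,0,2],"yaw":0}]' >/dev/null
python3 q.py
```

```text
14.28 [ 0.5793 -0.0395  0.0894] Ftool [ 1.0253 -1.4336 -3.023 ] Mtool [ 0.1378  0.122  -0.0044] head 71.60346550543971 delta [ 1.5656 -0.9542 10.4476] 0.029274419518846313
14.95 [ 0.5792 -0.0395  0.087 ] Ftool [1.0245 1.3896 3.5493] Mtool [-0.2414  0.2172  0.0277] head 71.60455028893607 delta [ 1.5747 -0.8153  8.0441] 0.02933889500315252
```

```bash
python3 -m creep '[{"delta_pos":[0,0,0.5],"yaw":0},{"delta_pos":[0,0,1],"yaw":0},{"delta_pos":[0,0,1.5],"yaw":0},{"delta_pos":[0,0,2],"yaw":0},{"delta_pos":[0,0,2],"yaw":0},{"delta_pos":[0,0,2],"yaw":0},{"delta_pos":[0,0,2],"yaw":0},{"delta_pos":[0,0,2],"yaw":0}]' >/dev/null
python3 q.py
python3 -m creep '[{"delta_pos":[0,0,0.5],"yaw":0},{"delta_pos":[0,0,1],"yaw":0},{"delta_pos":[0,0,1.5],"yaw":0},{"delta_pos":[0,0,2],"yaw":0},{"delta_pos":[0,0,2],"yaw":0},{"delta_pos":[0,0,2],"yaw":0},{"delta_pos":[0,0,2],"yaw":0},{"delta_pos":[0,0,2],"yaw":0}]' >/dev/null
python3 q.py
```

```text
15.62 [ 0.5792 -0.0394  0.0853] Ftool [ 1.257  -0.0371  0.5053] Mtool [-0.1137  0.2225  0.0319] head 71.60887905333806 delta [ 1.5529 -0.8396  6.2629] 0.029376012543756932
16.28 [ 0.5792 -0.0394  0.0832] Ftool [2.5918 0.6463 1.1108] Mtool [-0.134   0.3389  0.0268] head 71.60700715925758 delta [ 1.5701 -0.8011  4.1853] 0.02910632556131099
```

```bash
python3 -m creep '[{"delta_pos":[0,0,0.5],"yaw":0},{"delta_pos":[0,0,1],"yaw":0},{"delta_pos":[0,0,1.5],"yaw":0},{"delta_pos":[0,0,1.5],"yaw":0},{"delta_pos":[0,0,1.5],"yaw":0},{"delta_pos":[0,0,1.5],"yaw":0},{"delta_pos":[0,0,1.5],"yaw":0},{"delta_pos":[0,0,1.5],"yaw":0}]' >/dev/null
python3 q.py
python3 - <<'E'
from h import *
np.set_printoptions(precision=4,suppress=True)
im,dp,c=snap("wrist","w4.png"); S=status.state(); R=Ro.from_rotvec(S["eef_rot"]).as_matrix(); T=np.array(S["tool_pos"])
P,u,v=cloud(c,dp); Q=(P-T)@R*1000
m=(abs(Q[:,0])<40)&(abs(Q[:,1])<15)&(Q[:,2]<-20)&(Q[:,2]>-45); z=np.median(Q[m,2]); print("top z tool",z,"world",np.median(P[m,2]))
d=np.linalg.norm(P[:,:2]-T[:2],axis=1); print("deck z",np.median(P[(d>.035)&(d<.05)&(P[:,2]<.075),2]))
E
```

```text
16.95 [ 0.5791 -0.0394  0.0815] Ftool [3.3652 0.6068 5.4685] Mtool [-0.2906  0.5188  0.0836] head 71.60481616933924 delta [ 1.5884 -0.7064  2.5155] 0.028907669356728873
top z tool -30.92654773470981 world 0.11242952850911132
deck z 0.06568117419256128
```

View pics/w4.png

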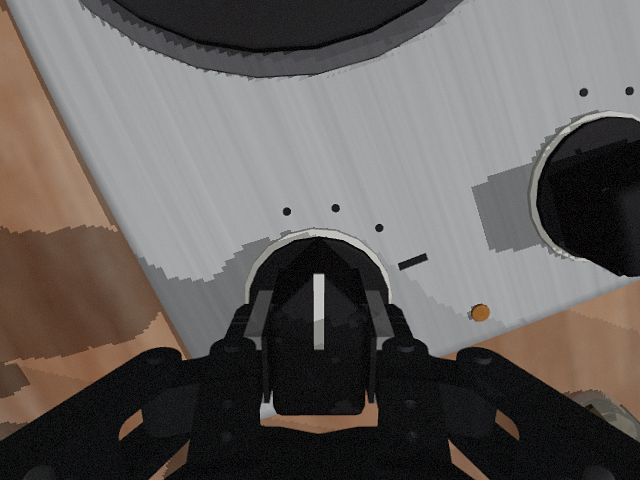

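The knob is over the bezel, and its top is at 0.112 (home is 0.110). It is now being pulled down, so the catch has begun to draw it home. I keep following it down.

```bash
python3 -m creep '[{"delta_pos":[0.2,0,0.5],"yaw":0},{"delta_pos":[0.4,0,1],"yaw":0},{"delta_pos":[0.4,0,1.5],"yaw":0},{"delta_pos":[0.4,0,2],"yaw":0},{"delta_pos":[0.4,0,2],"yaw":0},{"delta_pos":[0.4,0,2],"yaw":0},{"delta_pos":[0.4,0,2],"yaw":0},{"delta_pos":[0.4,0,2],"yaw":0}]' >/dev/null
python3 q.py
python3 -m creep '[{"delta_pos":[0,0,0.3],"yaw":0},{"delta_pos":[0,0,0.6],"yaw":0},{"delta_pos":[0,0,1],"yaw":0},{"delta_pos":[0,0,1],"yaw":0},{"delta_pos":[0,0,1],"yaw":0},{"delta_pos":[0,0,1],"yaw":0},{"delta_pos":[0,0,1],"yaw":0},{"delta_pos":[0,0,1],"yaw":0}]' >/dev/null
python3 q.py
```

```text
17.67 [ 0.5791 -0.0392  0.0797] Ftool [-0.5827 -0.4379  3.8142] Mtool [ 0.0473 -0.1371  0.0402] head 71.61094797573472 delta [ 1.3403 -0.6337  0.7019] 0.0289787060214615
18.33 [ 0.5791 -0.0392  0.0796] Ftool [-3.2002 -4.7392 -8.5982] Mtool [ 0.6383 -0.3846 -0.0075] head 71.61033251385827 delta [ 1.3617 -0.6669  0.5958] 0.02899504777987955
```

```bash
python3 -m creep '[{"delta_pos":[0,0.2,-0.8],"yaw":0.03},{"delta_pos":[0,0.3,-0.8],"yaw":0.1},{"delta_pos":[-0.1,0.4,-0.8],"yaw":0.17},{"delta_pos":[-0.1,0.4,-0.8],"yaw":0.24},{"delta_pos":[-0.2,0.5,-0.8],"yaw":0.31},{"delta_pos":[-0.2,0.5,-0.8],"yaw":0.38},{"delta_pos":[-0.3,0.5,-0.8],"yaw":0.45},{"delta_pos":[-0.3,0.5,-0.8],"yaw":0.5}]' >/dev/null
python3 q.py
```

```text
19.0 [ 0.5798 -0.0393  0.0796] Ftool [-0.1002 -1.0318  1.5257] Mtool [ 0.1035  0.0944 -0.1352] head 42.76195015782141 delta [ 0.42   -1.7461  0.6148] 0.029142577389351908
```

```bash
python3 -m creep '[{"delta_pos":[0,0,0],"yaw":0.06},{"delta_pos":[0,0,0],"yaw":0.12},{"delta_pos":[-0.1,0.1,0],"yaw":0.18},{"delta_pos":[-0.1,0.2,0],"yaw":0.24},{"delta_pos":[-0.2,0.3,0],"yaw":0.3},{"delta_pos":[-0.2,0.4,0],"yaw":0.36},{"delta_pos":[-0.3,0.4,0],"yaw":0.42},{"delta_pos":[-0.3,0.5,0],"yaw":0.48}]' >/dev/null
python3 q.py
```

```text
19.67 [ 0.5801 -0.04    0.0796] Ftool [-0.5136 -0.5362  2.6754] Mtool [-0.0146  0.0229 -0.1786] head 15.303413073513225 delta [-0.5159 -2.5333  0.617 ] 0.029077620771860997
```

```bash
python3 -m creep '[{"delta_pos":[0,0,0],"yaw":0.02},{"delta_pos":[0,0,0],"yaw":0.04},{"delta_pos":[0,0,0],"yaw":0.06},{"delta_pos":[0,0,0],"yaw":0.08},{"delta_pos":[0,0,0],"yaw":0.1},{"delta_pos":[0,0,0],"yaw":0.12},{"delta_pos":[0,0,0],"yaw":0.14},{"delta_pos":[0,0,0],"yaw":0.14}]' >/dev/null
python3 q.py
python3 -m creep '[{"delta_pos":[0,0,0],"yaw":0.01},{"delta_pos":[0,0,0],"yaw":0.02},{"delta_pos":[0,0,0],"yaw":0.03},{"delta_pos":[0,0,0],"yaw":0.04},{"delta_pos":[0,0,0],"yaw":0.05},{"delta_pos":[0,0,0],"yaw":0.06},{"delta_pos":[0,0,0],"yaw":0.06},{"delta_pos":[0,0,0],"yaw":0.06}]' >/dev/null
python3 q.py
```

```text
20.33 [ 0.5801 -0.0402  0.0796] Ftool [2.6403 2.1057 3.5439] Mtool [-0.3421  0.3611 -0.1494] head 7.346325939227479 delta [-0.8462 -2.6314  0.6357] 0.02882466838916029
21.0 [ 0.58   -0.0402  0.0796] Ftool [3.0511 3.7872 4.5   ] Mtool [-0.6541  0.6595 -0.1118] head 4.000587137248875 delta [-0.9588 -2.5961  0.6259] 0.029290917117354865
```

Still turning freely (about 0.1 N m). I relieve the side force and go on in small steps.

```bash
python3 -m creep '[{"delta_pos":[0.2,0.2,0],"yaw":0.01},{"delta_pos":[0.4,0.4,0],"yaw":0.02},{"delta_pos":[0.5,0.6,0],"yaw":0.03},{"delta_pos":[0.5,0.6,0],"yaw":0.03},{"delta_pos":[0.5,0.6,0],"yaw":0.03},{"delta_pos":[0.5,0.6,0],"yaw":0.03},{"delta_pos":[0.5,0.6,0],"yaw":0.03},{"delta_pos":[0.5,0.6,0],"yaw":0.03}]' >/dev/null
python3 q.py
python3 -m creep '[{"delta_pos":[0,0,0],"yaw":0.01},{"delta_pos":[0,0,0],"yaw":0.02},{"delta_pos":[0,0,0],"yaw":0.03},{"delta_pos":[0,0,0],"yaw":0.03},{"delta_pos":[0,0,0],"yaw":0.03},{"delta_pos":[0,0,0],"yaw":0.03},{"delta_pos":[0,0,0],"yaw":0.03},{"delta_pos":[0,0,0],"yaw":0.03}]' >/dev/null
python3 q.py
```

```text
21.67 [ 0.5801 -0.0404  0.0796] Ftool [-0.1058 -1.3846 -0.5277] Mtool [ 0.2253  0.0352 -0.0164] head 2.2754628209262946 delta [-1.0526 -2.7341  0.6227] 0.029237226486176323
22.33 [ 0.5801 -0.0405  0.0796] Ftool [-2.3073 -4.4125 -3.5972] Mtool [ 0.6718 -0.3732 -0.0372] head 0.5571397501583265 delta [-1.2058 -2.8095  0.6253] 0.02937919412847804
```

```bash
python3 -m creep '[{"delta_pos":[-0.1,-0.2,0],"yaw":0.01},{"delta_pos":[-0.2,-0.4,0],"yaw":0.02},{"delta_pos":[-0.2,-0.4,0],"yaw":0.02},{"delta_pos":[-0.2,-0.4,0],"yaw":0.02},{"delta_pos":[-0.2,-0.4,0],"yaw":0.02},{"delta_pos":[-0.2,-0.4,0],"yaw":0.02},{"delta_pos":[-0.2,-0.4,0],"yaw":0.02},{"delta_pos":[-0.2,-0.4,0],"yaw":0.02}]' >/dev/null
python3 q.py
python3 -m creep '[{"delta_pos":[0,0,0],"yaw":0.01},{"delta_pos":[0,0,0],"yaw":0.02},{"delta_pos":[0,0,0],"yaw":0.02},{"delta_pos":[0,0,0],"yaw":0.02},{"delta_pos":[0,0,0],"yaw":0.02},{"delta_pos":[0,0,0],"yaw":0.02},{"delta_pos":[0,0,0],"yaw":0.02},{"delta_pos":[0,0,0],"yaw":0.02}]' >/dev/null
python3 q.py
```

```text
23.0 [ 0.5801 -0.0405  0.0796] Ftool [-2.9249 -1.3332 -2.3963] Mtool [-0.0896 -0.3451 -0.0214] head -0.5842967513595498 delta [-1.2488 -2.7402  0.5957] 0.029164774641399323
23.67 [ 0.5802 -0.0404  0.0796] Ftool [-3.5394  2.7184 -3.6305] Mtool [-0.5451 -0.331  -0.0456] head -1.7298167352603924 delta [-1.3386 -2.6978  0.6077] 0.029258855453753764
```

```bash
for i in 1 2; do python3 -m creep '[{"delta_pos":[0,0,0],"yaw":0.01},{"delta_pos":[0,0,0],"yaw":0.02},{"delta_pos":[0,0,0],"yaw":0.03},{"delta_pos":[0,0,0],"yaw":0.03},{"delta_pos":[0,0,0],"yaw":0.03},{"delta_pos":[0,0,0],"yaw":0.03},{"delta_pos":[0,0,0],"yaw":0.03},{"delta_pos":[0,0,0],"yaw":0.03}]' >/dev/null
python3 q.py; done
```

```text
24.33 [ 0.5801 -0.0404  0.0796] Ftool [-3.2337  5.04   -3.3013] Mtool [-0.8271 -0.3359 -0.0507] head -3.45666780820722 delta [-1.392  -2.6497  0.6026] 0.029283234468677012
25.0 [ 0.5801 -0.0404  0.0796] Ftool [-2.6552  4.3334 -3.5758] Mtool [-0.8429 -0.2341 -0.0689] head -5.193879152722073 delta [-1.4785 -2.6201  0.5994] 0.02911847773499125
```

```bash
python3 - <<'E'
from h import *
snap("wrist","w5.png")
E
```

```text
(no output)
```

View pics/w5.png

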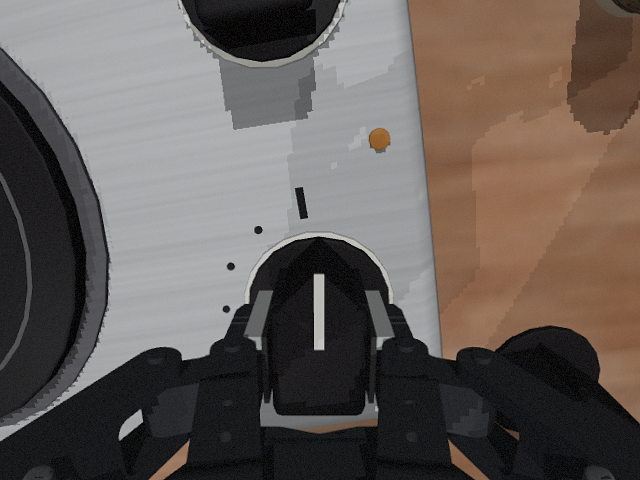

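The knob is still square in the grip. The off mark is at (302,202), slightly left of the line, so the nose is a few degrees past it and within the play. I continue gently until the torque rises.

```bash
for i in 1 2 3; do python3 -m creep '[{"delta_pos":[0,0,0],"yaw":0.01},{"delta_pos":[0,0,0],"yaw":0.02},{"delta_pos":[0,0,0],"yaw":0.02},{"delta_pos":[0,0,0],"yaw":0.02},{"delta_pos":[0,0,0],"yaw":0.02},{"delta_pos":[0,0,0],"yaw":0.02},{"delta_pos":[0,0,0],"yaw":0.02},{"delta_pos":[0,0,0],"yaw":0.02}]' >/dev/null
python3 q.py; done
```

```text
25.72 [ 0.5802 -0.0405  0.0796] Ftool [-2.1633  4.6544 -3.9911] Mtool [-0.8844 -0.2809 -0.0824] head -6.339921286207607 delta [-1.5555 -2.6495  0.5939] 0.02907867596930085
26.38 [ 0.5802 -0.0405  0.0796] Ftool [-2.1978  4.0235 -3.9341] Mtool [-0.9249 -0.212  -0.1337] head -7.4792823821051 delta [-1.6626 -2.6116  0.5958] 0.02927622686747763
27.05 [ 0.5802 -0.0405  0.0796] Ftool [-0.7199  4.6196 -3.1272] Mtool [-0.9369 -0.1099 -0.2089] head -8.612061136679104 delta [-1.7505 -2.5814  0.5949] 0.029407159175258952
```

```bash
python3 -m creep '[{"delta_pos":[0,0.3,-0.3],"yaw":0},{"delta_pos":[-0.2,0.6,-0.3],"yaw":0},{"delta_pos":[-0.2,0.8,-0.3],"yaw":0},{"delta_pos":[-0.2,0.8,-0.3],"yaw":0},{"delta_pos":[-0.2,0.8,-0.3],"yaw":0},{"delta_pos":[-0.2,0.8,-0.3],"yaw":0},{"delta_pos":[-0.2,0.8,-0.3],"yaw":0},{"delta_pos":[-0.2,0.8,-0.3],"yaw":0}]' >/dev/null
python3 q.py
python3 -m creep '[{"delta_pos":[0,0,0],"yaw":0.005},{"delta_pos":[0,0,0],"yaw":0.01},{"delta_pos":[0,0,0],"yaw":0.01},{"delta_pos":[0,0,0],"yaw":0.01},{"delta_pos":[0,0,0],"yaw":0.01},{"delta_pos":[0,0,0],"yaw":0.01},{"delta_pos":[0,0,0],"yaw":0.01},{"delta_pos":[0,0,0],"yaw":0.01}]' >/dev/null
python3 q.py
```

```text
27.72 [ 0.5801 -0.0406  0.0797] Ftool [ 3.0868 -5.4873  9.1416] Mtool [ 0.6213  0.738  -0.215 ] head -8.620135229940868 delta [-1.6778 -2.7273  0.6764] 0.028849402477993544
28.38 [ 0.5802 -0.0407  0.0797] Ftool [ 4.1343 -3.4844  8.4871] Mtool [ 0.6732  0.758  -0.3306] head -9.179849250104613 delta [-1.7238 -2.7175  0.6907] 0.029089708909856304
```

The stop is clear: the torque rises steeply to about 0.33. I ease back straight away.

```bash
python3 -m creep '[{"delta_pos":[0.1,-0.2,0.1],"yaw":-0.02},{"delta_pos":[0.2,-0.4,0.2],"yaw":-0.035},{"delta_pos":[0.2,-0.4,0.2],"yaw":-0.045},{"delta_pos":[0.2,-0.4,0.2],"yaw":-0.045},{"delta_pos":[0.2,-0.4,0.2],"yaw":-0.045},{"delta_pos":[0.2,-0.4,0.2],"yaw":-0.045},{"delta_pos":[0.2,-0.4,0.2],"yaw":-0.045},{"delta_pos":[0.2,-0.4,0.2],"yaw":-0.045}]' >/dev/null
python3 q.py
```

```text
29.05 [ 0.5801 -0.0406  0.0797] Ftool [ 3.1003 -3.6678  6.9896] Mtool [ 0.5957  0.4857 -0.0446] head -6.613307914146375 delta [-1.5201 -2.7252  0.6887] 0.029489904580179905
```

```bash
python3 -m creep '[{"delta_pos":[0,0,0.4],"yaw":0},{"delta_pos":[0,0,0.4],"yaw":0},{"delta_pos":[0,0,0],"yaw":0},{"delta_pos":[0,0,0],"yaw":0},{"delta_pos":[0,0,0],"yaw":0},{"delta_pos":[0,0,0],"yaw":0},{"delta_pos":[0,0,0],"yaw":0},{"delta_pos":[0,0,0],"yaw":0}]' -0.3 20
python3 -m creep '[{"delta_pos":[0,0,-5],"yaw":0},{"delta_pos":[0,0,-15],"yaw":0},{"delta_pos":[0,0,-35],"yaw":0},{"delta_pos":[0,0,-60],"yaw":0},{"delta_pos":[0,0,-85],"yaw":0},{"delta_pos":[0,0,-110],"yaw":0},{"delta_pos":[0,0,-120],"yaw":0},{"delta_pos":[0,0,-120],"yaw":0}]'
python3 - <<'E'
from h import *
np.set_printoptions(precision=4,suppress=True)
im,dp,c=snap("wrist","w6.png")
P,u,v=cloud(c,dp); d=np.linalg.norm(P[:,:2]-[.579,-.039],axis=1)
m=(d<.033)&(P[:,2]>.1); z=np.median(P[m,2]); t=m&(abs(P[:,2]-z)<.003); print("top z",z,cv2.minAreaRect(P[t,:2].astype(np.float32)*1000))
E
```

```text
time: 29.72
tool_pos: [0.5801, -0.0407, 0.0797]
eef_rot: [3.136, -0.181, -0.0]
contact_force: [0.5, -0.6, -0.5]
opening: 0.0555
time: 30.38
tool_pos: [0.5818, -0.0408, 0.2031]
eef_rot: [3.136, -0.181, 0.009]
contact_force: [0.2, 0.8, 0.5]
opening: 0.0551
top z 0.2824410034732293 ((594.9403076171875, -40.84089660644531), (54.85353469848633, 8.821309089660645), 83.33021545410156)
```

View pics/w6.png

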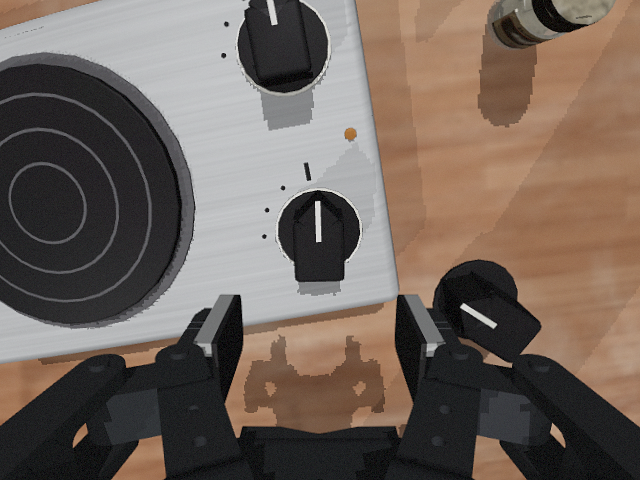

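The knob is seated on its bezel at (318,228), with its line at (318,201)–(318,242). The off mark is at (307,171). The fitted knob at off is at (283,45). The jar stands at (545,15).

```bash
python3 - <<'E'
from h import *
np.set_printoptions(precision=4,suppress=True)
im,dp,c=snap("wrist"); ang=lambda a,b:np.degrees(np.arctan2(*(b-a)[1::-1]))
P,u,v=cloud(c,dp); d=np.linalg.norm(P[:,:2]-[.579,-.039],axis=1)
m=(d<.033)&(P[:,2]>.1)&(P[:,2]<.13); z=np.median(P[m,2]); t=m&(abs(P[:,2]-z)<.003); print("top z",z,cv2.minAreaRect(P[t,:2].astype(np.float32)*1000))
a,b=onz(c,318.5,242,.11),onz(c,318,201,.11); print("line",a,b,ang(a,b))
o1,o2=onz(c,309,180,.065),onz(c,306,163,.065);print("off",(o1+o2)/2,ang(o1,o2))
# bezel circle & edge
e1,e2=onz(c,361,40,.065),onz(c,395,270,.065);print("edge",ang(e2,e1))
a2,b2=onz(c,276,26,.11),onz(c,271,0,.11);print("fitted line",ang(a2,b2))
ax=onz(c,318.5,230,.072); print("flange",ax, ang(ax,(o1+o2)/2))
for n in ["scene","side"]:
    im,dp,c=snap(n)
    for q in ["spice_jar","tin"]:
        for o in finder.cut_out(n,q)[:2]:
            Pq,_,_=cloud(c,dp,o["region"]); print(n,q,o["conf"],np.median(Pq,0))
E
```

```text
top z 0.11048586376421003 ((582.348876953125, -39.06715393066406), (29.93105125427246, 50.6629524230957), 85.02020263671875)
line [ 0.5817 -0.0392  0.11  ] [ 0.6056 -0.0417  0.11  ] -5.907386752395628
off [ 0.6178 -0.0361  0.065 ] 3.0955190236691457
edge 3.811897319679775
fitted line 3.881632860486064
flange [ 0.5791 -0.0389  0.072 ] 4.227102623268417
scene spice_jar 0.81 [ 0.6966 -0.2164  0.064 ]
scene spice_jar 0.24 [ 0.5701 -0.0523  0.0935]
scene tin 0.79 [ 0.5022 -0.503   0.0523]
scene tin 0.61 [0.5915 0.0489 0.0638]
side spice_jar 0.86 [ 0.6988 -0.2213  0.0549]
side tin 0.88 [ 0.5049 -0.5152  0.0476]
side tin 0.69 [ 0.6992 -0.2213  0.0538]
```

```bash
python3 -c "
from rig import job,status
print(job.sign_off(), status.state()['time'])"
```

```text
the job is handed in; nothing more can be done
the job is handed in; nothing more can be done
```

The knob is back on the shaft, pressed home and turned clockwise to the off stop. I then let go of it and handed the job in at about 31 s.

- **Pick and line-up:** I took the smaller of the two loose knobs. I lined its nose up at about 71.6°, since the shaft's flat measured 72° and 70° in two wrist views.
- **Pressing down:** I eased the knob sideways until the side forces were gone. The push-down readings were all under 10 N. The catch drew it down and it stopped hard on the bezel. Afterwards its top measured 0.1105 m, against 0.110 m when fully home.
- **Turning to off:** The stop showed as torque rising from about 0.1 to 0.2–0.3 N m while the tool kept turning a little. I eased the torque off to about 0.04 N m before opening the gripper.

**Not clean:**
- **Torque at the stop:** The last reading there was 0.33 N m, slightly over the 0.3 limit. I backed off at once.
- **Nose position:** The nose points at about −5.5°, and the hot plate's x at about +3.8°. That is about 9° past the mark, at the edge of the stated 8° play given measurement error.
- **Catch force:** I never saw the expected 5–15 N at the catch in my readings. I judged the knob home from the pull-down, the hard stop and its height.

The jar and the tin measured in the same places as at the start. The gripper was about 12 cm clear of the knob at hand-in.

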